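# Seat the block and press its clamp lever through the guard window

## Task

In the two-lane hold-down fixture on the saw table, push the longer of the two wooden blocks along its lane with the fingertips until it is fully home against the metal stop. Then reach down through the guard window of that same lane and press the black paddle of its clamp lever all the way down, so that the clamp's rubber foot sits on the block, and leave it down. Do not touch the guard or the clamp arm's nose that sticks out in front of the guard, do not pick anything up, and leave the other block, the other lever, the brass bar and the things lying around as they are.

Things in the scene. Friction and masses are not known exactly. Their poses are not given: they have to be found in the camera images.
- hold_down: Fixture, fixed on the saw table: plywood base 337 x 194 x 12 mm. Origin on the saw top under the stop's front face, midway between the lanes. x: pushing direction along the lanes toward the stop (world +y within 0.2 rad); y: toward the robot; z up. Two 56 mm wide lanes, centres y = +47.5 (near) and -47.5 mm (far), floor z = 12 mm, between rails with tops at z = 20 mm; base x = -170 to 167.
- guard: Grey sheet-metal guard, fixed on the fixture (same origin and axes): a level 5 mm sheet, top at z = 99 mm, x = 1 to 165, y = -97 to +97 mm, on side plates and a back plate, open in front. Two windows, each 83 mm (x) by 70 mm (y), one above each lane's paddle. Fingers and arm must not touch it.
- window_near (a point): Centre of the near lane's window, at the level of the guard's top face (fixture x = 66.5, y = 47.5, z = 99 mm).
- window_far (a point): Centre of the far lane's window, at the level of the guard's top face (fixture x = 66.5, y = -47.5, z = 99 mm).
- stop_near (a point): Foot of the stop's front face in the middle of the near lane, on the lane floor (z = 12 mm). The stop is an aluminium bar 16 mm high across both lanes.
- stop_far (a point): Foot of the stop's front face in the middle of the far lane, on the lane floor.
- paddle_near (a point): Centre of the top face of the near lever's black paddle, 40 mm (x) by 36 mm (y); moves with the lever. Lever up: about 80 mm above the saw top, 19 mm below the guard's top face; fully down: about 62 mm, 37 mm below the guard's top face.
- paddle_far (a point): The same point on the far lever's paddle.
- lever_near (a joint): Near lane's clamp lever (steel arm, hinge at fixture x = 145, z = 50 mm), rad. 0 = fully raised (starts at 0 to 0.04), grows as the paddle, 80 mm from the hinge, is pressed down; about 0.215 when the rubber foot at the nose sits on the 19 mm block (hard stop without block 0.25). Stiff hinge, no spring: takes about 3 to 6 N on the paddle and stays where it is left.
- lever_far (a joint): The far lane's clamp lever, the same.
- nose_near: Front end of the near lever's arm: steel bar 14 mm wide over a round rubber foot of 20 mm diameter, from 10 mm behind to 31 mm in front of the stop face, 63 to 99 mm above the saw top when raised. Origin at the lever's hinge. Not to be touched.
- nose_far: The same on the far lever.
- long_block: The longer wooden block, 90 x 45 x 19 mm, about 45 g, flat in one of the lanes (near or far at random), its length along the lane; origin at the centre of its underside, own y axis along its length, z up. It starts 30 to 70 mm short of the stop; fully home its origin is 45 mm in front of the stop face.
- short_block: The shorter wooden block, 70 mm long, 50 mm wide, 18 mm high, lying in the other lane short of the stop; origin at the centre of its underside, its own y axis along its length. Leave it.
- brass_bar: Brass setup bar 51 x 19 x 13 mm lying on the middle rail (underside at z = 20 mm), lengthwise; origin at the centre of its underside. Leave it.
- tin: Round tin, 70 mm across, 29 mm high, with a red lid, left of the fixture; origin at the centre of its underside. Leave it.
- tape: Yellow tape measure, 38 x 101 x 68 mm, left of the fixture; origin at the centre of its underside. Leave it.
- knob: Black star knob, 39 mm across, 46 mm high with its stud, left of the fixture; origin at the centre of its underside. Leave it.
- cup: Open tin cup of screws, 69 mm across, 54 mm high, left of the fixture; origin at the centre of its underside. Leave it.
Mind the look-alikes: they are no part of the job. What is shaped like the long_block but orange is not meant.

How it is judged:
By the outcome, as a careful person would: the job done as asked, in the order asked, and still so for the second after the job is handed in, with the robot touching nothing.
It also fails if it takes over 42 s, if anything falls off the work surface, if the arm or the gripper's body presses on something with over 40 N, if the wrist force passes 120 N, or if a joint passes its speed limit or range.

## Robot

A 6-joint arm with a two-finger parallel gripper is mounted at the origin on a cart in front of the work surface, level with it; the furniture and walls round the work are solid. World frame = base frame: x ahead of the robot, y to its left, z up, the work surface at z = 0. Lengths are in m, angles in rad, forces in N, time in s.
With the tool pointing down it reaches from about 0.275 to 0.725 m from the base axis. Payload 15.9 kg.
Tool frame: the origin (TCP) lies on the centre line of the jaws, within the pads' length; the fingertips stand 17 mm ahead of it and the grasp point (between the pads) lies 2 mm behind it; z points along the fingers, y is the line along which they close (so a half turn about z gives the same grasp; the last joint's range is limited). The gripper opens to 85 mm and grips with 20 to 120 N. Pads are 22 mm wide; open, the fingers measure 114 mm over their backs; the gripper's body (76 mm by 85 mm) begins 54 mm behind the grasp point. The pads swing forward as they close: fully open they stand 13 mm farther back than shut.
Start: joints at [1.107, 0.213, -0.034, 1.323, 0, 1.571], TCP at [0.224, 0.447, 0.225] pointing down, gripper open.
Joint ranges: [-2.98, 2.98], [-0.74, 1.72], [-1.14, 1.35], [-2.1, 2.04], [-1.57, 1.44], [-3.14, 3.14]. Speed limits (rad/s): [1.89, 1.89, 2.39, 2.57, 3.14, 3.14].

## Interface

Orientations are given as a unit quaternion [x, y, z, w].
In Python, from cell import manip gives the robot as it stands. Calls block until the motion is done:
- manip.reach(position, orientation): joint-space move of the TCP to a pose.
- manip.move_straight(position, attitude=None, speed=0.15): straight line of the TCP; attitude=None keeps the orientation; speed is the mean speed in m/s.
- manip.goto_joints(angles): joint-space move.
- manip.open_gripper() and manip.grasp(squeeze=None): open the fingers fully, or close them until they stop; squeeze is the grip in N (None keeps the last).
- manip.hold(seconds).
- manip.solve_ik(position, orientation): joint angles nearest the present ones, or None.
- manip.capture(name): name is "side" or "top" or "wrist"; returns (picture, depth): 400x640x3 uint8, red, green, blue; 400x640 float32, m along the optical axis (not along the pixel's ray), 0 where there is no reading.
- manip.calibration(name): a dict with "camera_matrix" (3x3 intrinsics, pixels), "R" (3x3) and "t" (3): a world point X has camera coordinates R X + t. Camera axes: x right, y down, z forward; pixel columns grow to the right and rows downward; lengths in m; the calibration is good to about 2 mm. A picture is of the moment at which its call begins: read the wrist's pose just before it. calibration takes no time and is no camera call; for the wrist camera it gives the pose at the moment of the call.
A pose or a line that the arm cannot do raises manip.IKError and nothing moves.
- manip.close_job(): hands the job in; it is judged then, once.
Readings, each from a call of its own:
- manip.read_clock(): time.
- manip.read_qpos(): joint angles.
- manip.read_qd(): joint speeds.
- manip.read_effort(): joint torques, N m.
- manip.read_tool_pos(): TCP position.
- manip.read_eef_rot(): TCP orientation.
- manip.read_ft_force(): force on the tool from outside, world axes, zero at the start.
- manip.read_torque(): the same for the moment, N m.
- manip.read_width(): finger opening in m.
- manip.read_grip_force(): force on a finger pad.
Only numpy, scipy, OpenCV 4.12 (cv2) and the standard library are available. Lean on these libraries where they do the work, as an engineer would, in place of code of your own. Each camera call takes 0.05 s, during which the arm holds its last target. There are 200 camera calls.

## Working session

There is one attempt and no reset: what is moved stays moved. The work goes in short steps, each a Python script; the robot and the scene stay as the last script left them, time stands still between calls to the robot, and variables do not carry over. Pictures are saved under pics/ and viewed, at most 10 in all, crops included, and the job is handed in when it is done.

```bash
ls; mkdir -p pics; python3 - <<'E'
from cell import manip
import cv2,numpy as np
for n in("top","side"):
    p,d=manip.capture(n); cv2.imwrite(f"pics/{n}0.png",p[:,:,::-1]); np.save(f"{n}0.npy",d)
    c=manip.calibration(n); print(n,c)
print(manip.read_clock(),manip.read_eef_rot())
E
```

```text
pics
top {'camera_matrix': array([[398.93579268,   0.        , 319.537094  ],
       [  0.        , 398.93579268, 197.56494893],
       [  0.        ,   0.        ,   1.        ]]), 'R': array([[ 6.49587706e-04, -9.99806159e-01, -1.96779593e-02],
       [-9.95175024e-01,  1.28434491e-03, -9.81071962e-02],
       [ 9.81134523e-02,  1.96467428e-02, -9.94981284e-01]]), 't': array([0.18845138, 0.54241993, 0.89068631])}
side {'camera_matrix': array([[370.83077759,   0.        , 318.32974962],
       [  0.        , 370.83077759, 206.13995189],
       [  0.        ,   0.        ,   1.        ]]), 'R': array([[ 0.91681447, -0.39908393,  0.01353707],
       [-0.14175095, -0.35696278, -0.92330073],
       [ 0.37330671,  0.84457658, -0.38383917]]), 't': array([-0.42951973,  0.23915925,  0.55089991])}
0.1 [ 2.29813566e-01  9.73234546e-01 -4.79886090e-04 -1.13870374e-04]
```

View pics/top0.png

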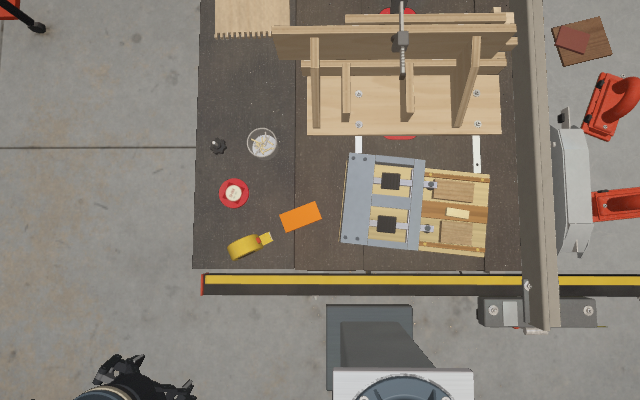

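View pics/side0.png

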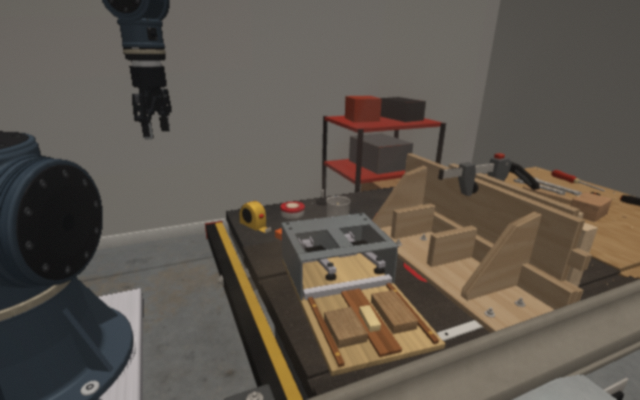

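The top view shows the fixture at about (415,205). The candidates for the long block are the far block at (455,189), the near block at (457,233), and the orange look-alike at (300,216), which is excluded. Next is a close crop.

```bash
python3 - <<'E'
import cv2
p=cv2.imread("pics/top0.png")[147:262,335:495]
cv2.imwrite("pics/crop1.png",cv2.resize(p,None,fx=5,fy=5,interpolation=cv2.INTER_CUBIC))
E
```

```text
(no output)
```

View pics/crop1.png

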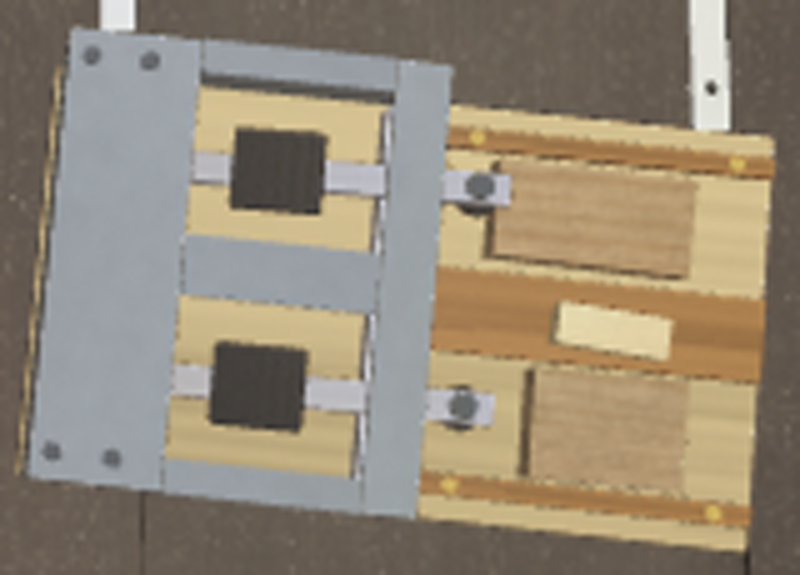

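The far block at crop (590,218) measures about 40 px, and the near block at (607,428) about 31 px, so the far block is the long one. I'll fit the fixture pose from the guard and base corners.

```bash
cat > h.py <<'E'
from cell import manip
import cv2,numpy as np
from scipy.optimize import least_squares
def ray(c,u,v,z):
    K,R,t=c["camera_matrix"],c["R"],c["t"]
    d=R.T@np.linalg.solve(K,[u,v,1]); o=-R.T@t
    return o+d*(z-o[2])/d[2]
def fx(T,x,y,z=0):
    c,s=np.cos(T[2]),np.sin(T[2])
    return np.array([T[0]+c*x-s*y,T[1]+s*x+c*y,z])
def quat(a):  # tool down, tool y along world angle a
    b=(a+np.pi/2)/2
    return [np.cos(b),np.sin(b),0,0]
E
python3 - <<'E'
from h import *
c=manip.calibration("top")
g=lambda x,y,z:ray(c,335+x/5-.4,147+y/5-.4,z)
pts=[((72,28),(165,-97,99)),((452,65),(1,-97,99)),((417,518),(1,97,99)),((28,478),(165,97,99)),((775,137),(-170,-97,12)),((746,551),(-170,97,12))]
P=[g(*a,b[2]/1e3) for a,b in pts]
f=lambda T:np.concatenate([(fx(T,b[0]/1e3,b[1]/1e3)-p)[:2] for p,(a,b) in zip(P,pts)])
r=least_squares(f,[.45,-.1,1.5]);T=r.x;print(T,np.round(r.fun*1e3,1));np.save("T.npy",T)
inv=lambda p:np.array([[np.cos(T[2]),np.sin(T[2])],[-np.sin(T[2]),np.cos(T[2])]])@(p[:2]-T[:2])*1e3
for q in [(695,182),(686,278),(497,163),(490,257)]:print("long",inv(g(*q,.031)))
for q in [(686,380),(680,485),(533,370),(527,475)]:print("short",inv(g(*q,.030)))
print("paddle far",inv(g(278,171,.08)))
q0=manip.read_qpos();print(q0)
for a in (T[2],T[2]+np.pi,T[2]-np.pi/2,T[2]+np.pi/2):
  for X,z in((-135,.08),(-135,.04),(-102,.04),(65,.15),(65,.075)):
    p=fx(T,X/1e3,-.0475,z); print(round(a,2),p.round(3),np.round(manip.solve_ik(p,quat(a)),2))
E
```

```text
[ 0.520496   -0.02998118  1.46767502] [ 0.6  0.5  0.4 -0.6 -0.6 -0.1 -0.2  0.7  0.5  0.3 -0.6 -0.8]
long [-128.08973113  -68.33066112]
long [-126.95877319  -23.87810133]
long [-37.74587975 -68.00685217]
long [-37.86432244 -24.4358068 ]
short [-130.4031346    22.39006278]
short [-130.88136264   69.94574768]
short [-61.39290355  24.96240908]
short [-62.22029451  72.59917835]
paddle far [ 68.63747811 -46.54815202]
[ 1.10700470e+00  2.13334954e-01 -3.49757783e-02  1.32347202e+00
  1.05742579e-06  1.57077699e+00]
1.47 [ 0.554 -0.169  0.08 ] [-0.3   0.44 -0.09  1.04  0.   -0.19]
1.47 [ 0.554 -0.169  0.04 ] [-0.3   0.47 -0.15  0.95  0.   -0.19]
1.47 [ 0.557 -0.136  0.04 ] [-0.24  0.46 -0.16  0.94  0.   -0.14]
1.47 [0.574 0.03  0.15 ] [0.05 0.39 0.02 1.2  0.   0.15]
1.47 [0.574 0.03  0.075] [ 0.05  0.43 -0.11  1.03  0.    0.15]
4.61 [ 0.554 -0.169  0.08 ] [-0.3   0.44 -0.09  1.04  0.    2.95]
4.61 [ 0.554 -0.169  0.04 ] [-0.3   0.47 -0.15  0.95  0.    2.95]
4.61 [ 0.557 -0.136  0.04 ] [-0.24  0.46 -0.16  0.94  0.    3.  ]
4.61 [0.574 0.03  0.15 ] [ 0.05  0.39  0.02  1.2   0.   -2.99]
4.61 [0.574 0.03  0.075] [ 0.05  0.43 -0.11  1.03  0.   -2.99]
-0.1 [ 0.554 -0.169  0.08 ] [-0.3   0.44 -0.09  1.04  0.    1.38]
-0.1 [ 0.554 -0.169  0.04 ] [-0.3   0.47 -0.15  0.95  0.    1.38]
-0.1 [ 0.557 -0.136  0.04 ] [-0.24  0.46 -0.16  0.94  0.    1.43]
-0.1 [0.574 0.03  0.15 ] [0.05 0.39 0.02 1.2  0.   1.73]
-0.1 [0.574 0.03  0.075] [ 0.05  0.43 -0.11  1.03  0.    1.73]
3.04 [ 0.554 -0.169  0.08 ] [-0.3   0.44 -0.09  1.04  0.   -1.76]
3.04 [ 0.554 -0.169  0.04 ] [-0.3   0.47 -0.15  0.95  0.   -1.76]
3.04 [ 0.557 -0.136  0.04 ] [-0.24  0.46 -0.16  0.94  0.   -1.71]
3.04 [0.574 0.03  0.15 ] [ 0.05  0.39  0.02  1.2   0.   -1.42]
3.04 [0.574 0.03  0.075] [ 0.05  0.43 -0.11  1.03  0.   -1.42]
```

```bash
python3 - <<'E'
from h import *
c=manip.calibration("top");d=np.load("top0.npy")
for v in (120,200,250):
  for u in (505,515,525,535,545):
    z=d[v,u]; p=c["R"].T@(np.linalg.solve(c["camera_matrix"],[u,v,1])*z-c["t"]); print(u,v,p.round(3))
manip.grasp(); print(manip.read_width())
T=np.load("T.npy");q=quat(T[2]-np.pi/2)
manip.reach(fx(T,-.150,-.0475,.20),q)
print(manip.read_clock(),manip.read_tool_pos(),manip.read_ft_force())
p,dd=manip.capture("wrist");cv2.imwrite("pics/w1.png",p[:,:,::-1])
E
```

```text
505 120 [ 0.731 -0.255  0.004]
515 120 [ 0.729 -0.276  0.008]
525 120 [ 0.716 -0.277  0.054]
535 120 [ 0.705 -0.28   0.09 ]
545 120 [ 0.716 -0.322  0.053]
505 200 [ 0.539 -0.247  0.002]
515 200 [ 0.539 -0.27   0.001]
525 200 [ 0.536 -0.277  0.036]
535 200 [ 0.532 -0.278  0.077]
545 200 [ 0.534 -0.313  0.052]
505 250 [ 0.422 -0.242  0.001]
515 250 [ 0.422 -0.267 -0.002]
525 250 [ 0.423 -0.277  0.023]
535 250 [ 0.424 -0.277  0.067]
545 250 [ 0.425 -0.288  0.087]
0.00018873105733071044
3.3917 [ 0.55252666 -0.18328333  0.20005224] [0.83323708 0.63791666 0.39908893]
```

View pics/w1.png

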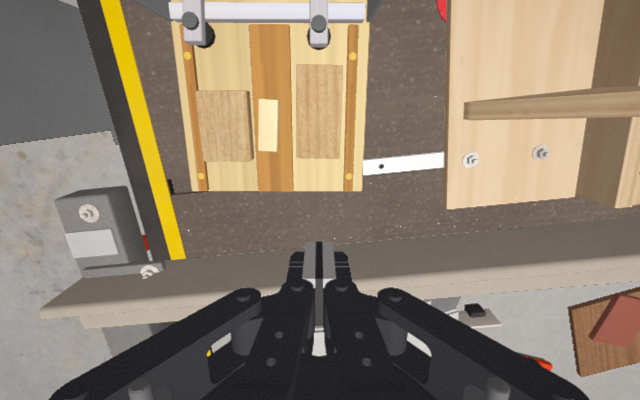

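The wrist view shows the long block in the right-hand, far lane at (318,112). The fingers are behind it and the lane is clear, so I'll descend and push.

```bash
python3 - <<'E'
from h import *
T=np.load("T.npy");ax=fx([0,0,T[2]],1,0)
manip.move_straight(fx(T,-.152,-.0475,.036))
f0=manip.read_ft_force();F=lambda:(manip.read_ft_force()-f0)
print("down",manip.read_clock(),f0.round(1))
manip.move_straight(fx(T,-.110,-.0475,.036),speed=.06);print(F()@ax)
x=-.110
while x<-.090:
    x+=.001; manip.move_straight(fx(T,x,-.0475,.036),speed=.03)
    f=-F()@ax; print(round(x*1e3),round(f,2))
    if f>8: break
print(manip.read_clock(),manip.read_tool_pos(),F().round(1))
E
```

```text
down 4.6833 [ 0.3 -0.5 -0.4]
0.4058254499473461
-109 -0.06
-108 0.17
-107 -0.4
-106 -0.5
-105 0.12
-104 -0.76
-103 -1.25
-102 -0.32
-101 -0.54
-100 -0.24
-99 -0.31
-98 0.34
-97 -0.6
-96 -0.69
-95 -0.09
-94 -1.53
-93 -0.18
-92 -0.05
-91 0.03
-90 -1.49
10.5333 [ 0.55850239 -0.12434954  0.03601149] [0.5 1.4 0.3]
```

```bash
python3 - <<'E'
from h import *
p,d=manip.capture("wrist");cv2.imwrite("pics/w2.png",p[:,:,::-1])
E
```

```text
(no output)
```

View pics/w2.png

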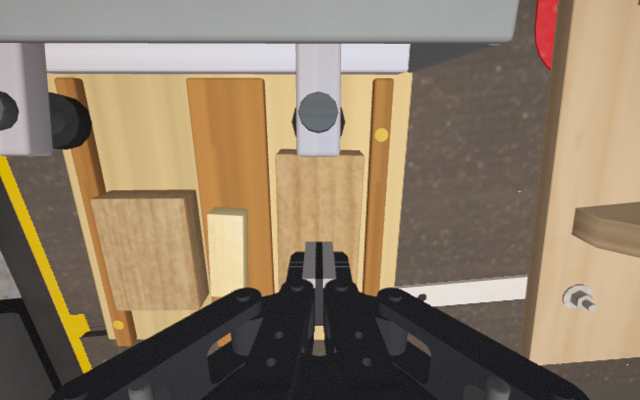

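```bash
python3 - <<'E'
from h import *
T=np.load("T.npy");c=manip.calibration("wrist")
inv=lambda p:(np.array([[np.cos(T[2]),np.sin(T[2])],[-np.sin(T[2]),np.cos(T[2])]])@(p[:2]-T[:2])*1e3).round(1)
for n,u,v,z in (("front",285,152,.031),("front",355,152,.031),("stop top",275,72,.028),("tip",318,245,.019),("tip",318,278,.019),("short front",145,192,.03)): print(n,inv(ray(c,u,v,z)))
print(inv(manip.read_tool_pos()), -c["R"].T@c["t"])
E
```

```text
front [-37.5 -29.7]
front [-37.5 -64.8]
stop top [ -0.  -25.9]
tip [-94.5 -46.2]
tip [-116.8  -46.2]
short front [-58.6  44.4]
[-90.  -47.5] [ 0.56533209 -0.04820772  0.18571345]
```

```bash
python3 - <<'E'
from h import *
T=np.load("T.npy");c=manip.calibration("wrist");p,d=manip.capture("wrist")
inv=lambda p:np.r_[(np.array([[np.cos(T[2]),np.sin(T[2])],[-np.sin(T[2]),np.cos(T[2])]])@(p[:2]-T[:2])),p[2]]*1e3
for u,v in ((318,243),(310,243),(310,248),(328,248),(310,260),(318,275),(300,257),(300,200),(360,240),(318,335),(320,80),(285,240)):
    print(u,v,inv(c["R"].T@(np.linalg.solve(c["camera_matrix"],[u,v,1])*d[v,u]-c["t"])).round(1))
P,_=manip.capture("side");P=P[230:380,280:460];cv2.imwrite("pics/s2.png",cv2.resize(P[:,:,::-1],None,fx=4,fy=4,interpolation=cv2.INTER_CUBIC))
E
```

```text
318 243 [-78.6 -46.3  49.5]
310 243 [-78.9 -42.4  48.8]
310 248 [-79.  -42.5  54.1]
328 248 [-79.4 -51.   53.4]
310 260 [-78.3 -42.9  66.8]
318 275 [-79.1 -46.3  77.6]
300 257 [-83.  -37.8  55.3]
300 200 [-62.6 -36.8  31.3]
360 240 [-94.2 -71.9  12.7]
318 335 [-165.1  -46.2   12.4]
320 80 [ -7.1 -47.   84.1]
285 240 [-85.7 -28.2  30.9]
```

View pics/s2.png

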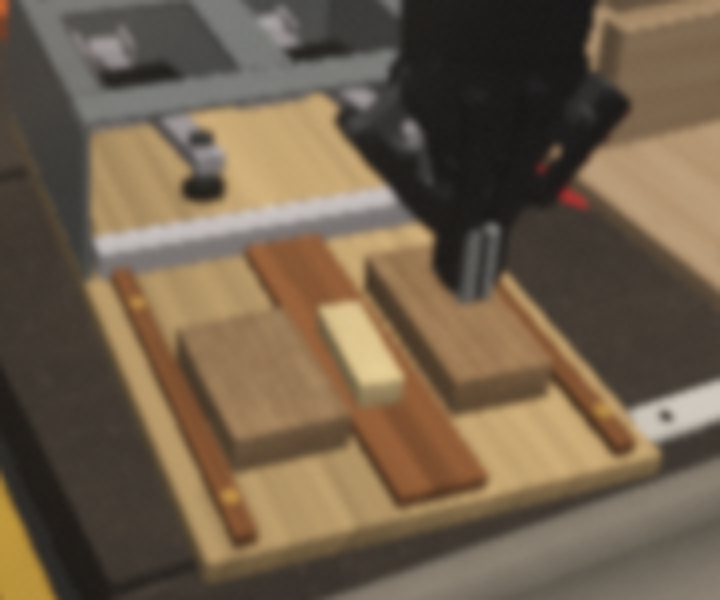

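The side view shows the fingers passing above the block, with the tips at about crop (475,300). The real tip height doesn't match the nominal one, so I'll measure it from the side camera.

```bash
python3 - <<'E'
from h import *
T=np.load("T.npy");c=manip.calibration("side")
def pr(x,y,z):
    k=c["camera_matrix"]@(c["R"]@fx(T,x/1e3,y/1e3,z/1e3)+c["t"]);k=k[:2]/k[2];return ((k-[280,230])*4).round()
for z in (19,31,40,50,60): print(z,pr(-101,-47.5,z),pr(-101,-36,z),pr(-101,-59,z))
print("block rear top",pr(-127.5,-25,31),pr(-127.5,-70,31))
w=manip.calibration("wrist")
for z in (19,31,40,50):
    k=w["camera_matrix"]@(w["R"]@fx(T,-.079,-.0475,z/1e3)+w["t"]);print(z,(k[:2]/k[2]).round())
print(manip.read_qpos(),manip.read_eef_rot())
E
```

```text
19 [469. 349.] [445. 354.] [493. 344.]
31 [472. 326.] [448. 331.] [496. 321.]
40 [474. 309.] [450. 314.] [498. 304.]
50 [476. 289.] [452. 294.] [500. 285.]
60 [479. 270.] [454. 275.] [503. 265.]
block rear top [455. 377.] [552. 356.]
19 [320. 221.]
31 [320. 229.]
40 [320. 236.]
50 [321. 244.]
[-2.19162334e-01  4.62283646e-01 -1.74750685e-01  9.33764669e-01
  2.43154177e-05  1.45473023e+00] [ 7.42601409e-01  6.69733639e-01  9.13618038e-06 -8.13186785e-06]
```

Both cameras put the fingertips about 11 mm above the TCP reading, not 17 mm below it. I'll use that measured offset, with a force guard on the way down.

```bash
python3 - <<'E'
from h import *
T=np.load("T.npy");ax=fx([0,0,T[2]],1,0)
manip.move_straight(fx(T,-.152,-.0475,.036))
f0=manip.read_ft_force();F=lambda:(manip.read_ft_force()-f0)
z=.036
while z>.0105:
    z-=.005 if z>.022 else .002; manip.move_straight(fx(T,-.152,-.0475,z),speed=.05)
    f=F()[2]
    if f>4: 
        z+=.006;print("touch",z,f);manip.move_straight(fx(T,-.152,-.0475,z));break
print(manip.read_clock(),z,F().round(1))
manip.move_straight(fx(T,-.108,-.0475,z),speed=.06)
x=-.108;n=0
while x<-.094:
    x+=.001; manip.move_straight(fx(T,x,-.0475,z),speed=.03)
    f=-F()@ax; print(round(x*1e3),round(f,2),end="; ")
    if f>7: break
print(manip.read_clock(),manip.read_tool_pos())
p,d=manip.capture("wrist");cv2.imwrite("pics/w3.png",p[:,:,::-1])
c=manip.calibration("wrist");np.savez("w3.npz",d=d,**c)
E
```

```text
13.5 0.008999999999999994 [-1.5 -0.5  0. ]
-107 1.32; -106 0.75; -105 0.71; -104 1.6; -103 0.66; -102 0.84; -101 0.13; -100 7.86; 16.3833 [ 0.55727267 -0.13518238  0.00901202]
```

View pics/w3.png

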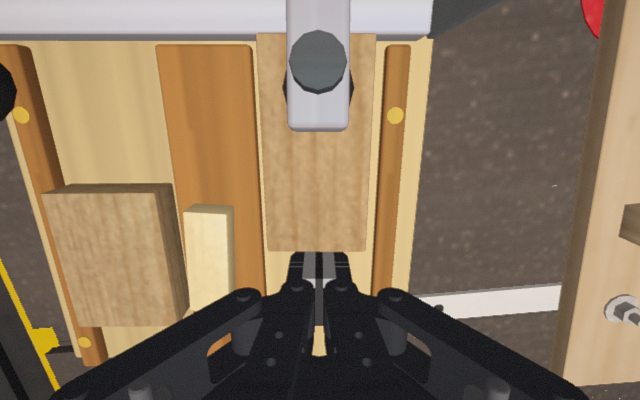

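The block is home: its front edge meets the stop squarely at row ~37, with a clear force jump at the end. Next I'll back off, rise, rotate so the fingers lie along the window, and press.

```bash
python3 - <<'E'
from h import *
T=np.load("T.npy");q=quat(T[2]);y=-.0478
manip.move_straight(fx(T,-.115,-.0475,.009),speed=.1)
manip.move_straight(fx(T,-.115,-.0475,.15),speed=.2)
manip.reach(fx(T,.066,y,.15),q)
manip.move_straight(fx(T,.066,y,.105))
p,d=manip.capture("wrist");cv2.imwrite("pics/w4.png",p[:,:,::-1])
c=manip.calibration("wrist");np.savez("w4.npz",d=d,**c)
print(manip.read_clock(),manip.read_tool_pos(),manip.read_eef_rot())
E
```

```text
19.2417 [0.57520685 0.03043322 0.10586188] [5.20200760e-02 9.98645973e-01 3.83144290e-05 3.61105759e-04]
```

View pics/w4.png

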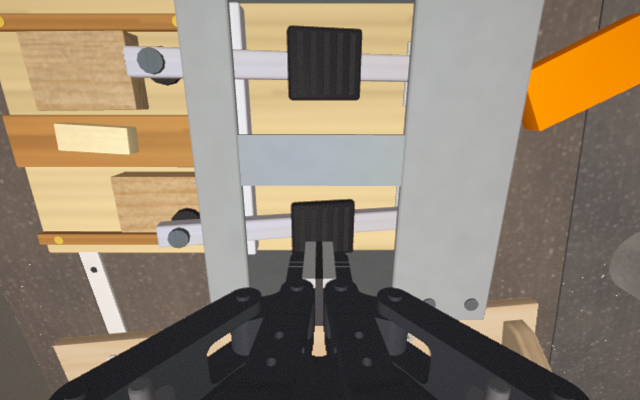

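The fingertip at (318,260) is centred over the far paddle at (323,230), and the window edges are clear. I'll press under force control.

```bash
python3 - <<'E'
from h import *
T=np.load("T.npy");y=-.0478
f0=manip.read_ft_force();F=lambda:(manip.read_ft_force()-f0)
manip.move_straight(fx(T,.066,y,.074),speed=.1);z=.074
while z>.046:
    z-=.001; manip.move_straight(fx(T,.066,y,z),speed=.03)
    f=F();print(round(z*1e3),f.round(1),end="; ")
    if f[2]>18 or np.hypot(*f[:2])>8: break
print(manip.read_clock(),manip.read_tool_pos())
E
```

```text
73 [ 0.2  0.7 -1.1]; 72 [-0.6  0.9  0.3]; 71 [-0.1 -0.6  0.1]; 70 [-0.3 -0.9  1.4]; 69 [-0.1  0.2  0.4]; 68 [ 0.9  0.4 -0.6]; 67 [0.4 1.3 0.7]; 66 [-0.3  0.6  1.1]; 65 [-0.  -0.1 -0.1]; 64 [0.3 0.7 0.8]; 63 [-0.6 -0.3 -0.3]; 62 [-0.7 -0.8 -0.4]; 61 [-0.4  0.7 -0.1]; 60 [0.8 0.1 0. ]; 59 [0.1 0.2 0. ]; 58 [ 0.4  0.2 -0.6]; 57 [ 0.8 -0.1 -0.8]; 56 [-0.3  1.2 -0.8]; 55 [-3.9 -0.  10.9]; 54 [-10.4  -0.9  24.7]; 24.7 [0.57495734 0.03081034 0.05544973]
```

The contact is too stiff for the lever and has a sideways component, so it may not be the paddle. I'll back off a little and measure before going on.

```bash
python3 - <<'E'
from h import *
T=np.load("T.npy")
manip.move_straight(fx(T,.066,-.0478,.060),speed=.05)
print(manip.read_ft_force(),manip.read_tool_pos())
p,d=manip.capture("wrist");c=manip.calibration("wrist");np.savez("w5.npz",d=d,p=p,**c)
P,D=manip.capture("side");np.savez("s5.npz",d=D,p=P,**manip.calibration("side"))
A=np.array([[np.cos(T[2]),np.sin(T[2])],[-np.sin(T[2]),np.cos(T[2])]])
def cloud(c,d):
    v,u=np.mgrid[:400,:640]
    X=np.linalg.solve(c["camera_matrix"],np.stack([u*d,v*d,d]).reshape(3,-1))
    W=(c["R"].T@(X-c["t"][:,None]))
    return np.vstack([A@(W[:2]-T[:2,None]),W[2]]).reshape(3,400,640)*1e3
w4=np.load("w4.npz")
for n,c,d in(("w4",w4,w4["d"]),("w5",c,d)):
    C=cloud(c,d);print(n)
    for v,u in((210,300),(240,300),(248,318),(245,312),(260,318),(270,318),(255,296),(255,345),(290,296),(295,240),(295,395),(280,260),(70,325),(240,345),(265,270),(310,318)):
        print((u,v),C[:,v,u].round(),end=" ")
    print()
C=cloud(w4,w4["d"])
m=(C[2]>104)&(abs(C[0]-66)<90)&(abs(C[1]+48)<60)
for z in range(104,230,8):
    k=m&(C[2]>=z)&(C[2]<z+8)
    if k.any(): print(z-106,"x",C[0][k].min().round()-66,C[0][k].max().round()-66,"y",C[1][k].min().round()+48,C[1][k].max().round()+48,k.sum())
cv2.imwrite("pics/sw5.png",np.vstack([cv2.resize(P[200:310,260:440,::-1],(720,440)[:2] if 0 else (490,300),interpolation=cv2.INTER_CUBIC),cv2.resize(p[:,:,::-1],(490,300))]))
E
```

```text
[-0.81947214  0.39504339 -0.5225089 ] [0.57504668 0.03080144 0.06005706]
w4
(300, 210) [ 55. -33.  81.] (300, 240) [ 54. -53.  80.] (318, 248) [ 66. -36. 124.] (312, 245) [ 63. -36. 121.] (318, 260) [ 66. -36. 136.] (318, 270) [ 66. -37. 144.] (296, 255) [ 55. -40. 124.] (345, 255) [ 78. -40. 124.] (296, 290) [ 58. -35. 160.] (240, 295) [ 39. -33. 165.] (395, 295) [ 92. -34. 165.] (260, 280) [ 24. -93.  62.] (325, 70) [69. 45. 80.] (345, 240) [ 83. -55.  75.] (270, 265) [ 28. -93.  41.] (318, 310) [ 66. -51. 150.] 
w5
(300, 210) [ 59.  -9. 100.] (300, 240) [ 57. -39.  63.] (318, 248) [ 66. -36.  78.] (312, 245) [ 63. -36.  75.] (318, 260) [ 66. -36.  90.] (318, 270) [ 66. -35.  99.] (296, 255) [ 55. -40.  77.] (345, 255) [ 79. -39.  78.] (296, 290) [ 58. -35. 114.] (240, 295) [ 39. -33. 119.] (395, 295) [ 92. -33. 119.] (260, 280) [ 24. -92.  16.] (325, 70) [69. 41. 80.] (345, 240) [ 80. -39.  64.] (270, 265) [ 31. -82.  12.] (318, 310) [ 66. -50. 105.] 
6 x -12.0 11.0 y 7.0 12.0 82
14 x -14.0 13.0 y 7.0 12.0 421
22 x -14.0 13.0 y 7.0 13.0 521
30 x -14.0 13.0 y 7.0 13.0 602
38 x -16.0 16.0 y -10.0 13.0 773
46 x -31.0 30.0 y -11.0 15.0 1195
54 x -37.0 37.0 y -11.0 15.0 3348
62 x -44.0 43.0 y -9.0 14.0 5576
70 x -50.0 49.0 y -9.0 19.0 5273
78 x -57.0 56.0 y -9.0 19.0 8788
86 x -62.0 62.0 y 4.0 19.0 10026
94 x -62.0 62.0 y 10.0 22.0 5182
102 x -19.0 18.0 y 20.0 22.0 349
```

View pics/sw5.png

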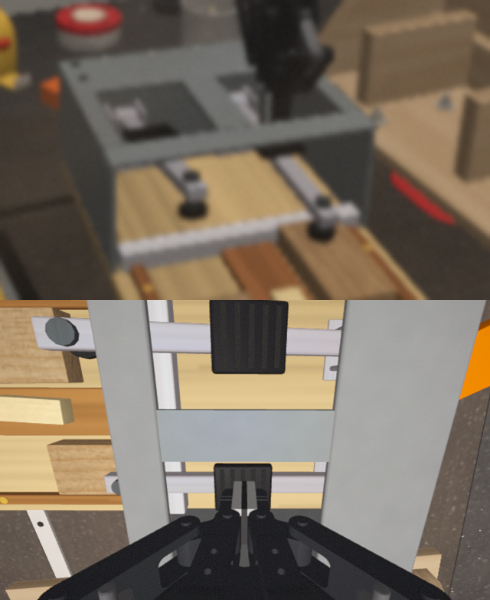

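The combined view shows the far paddle at (243,480) is down and the rubber foot at (322,228) is on the block. Depth gives the paddle at z≈63, against 80 for the untouched near one, so the stiff contact was the seated clamp. I'll give one confirming press, retreat and verify.

```bash
python3 - <<'E'
from h import *
T=np.load("T.npy");y=-.0478
f0=manip.read_ft_force();z=.057
while z>.051:
    manip.move_straight(fx(T,.066,y,z),speed=.03);f=manip.read_ft_force()-f0;print(round(z*1e3,1),f.round(1))
    if f[2]>22: break
    z-=.001
manip.move_straight(fx(T,.066,y,.17),speed=.15)
manip.move_straight(fx(T,.0,y+.02,.24),speed=.15)
A=np.array([[np.cos(T[2]),np.sin(T[2])],[-np.sin(T[2]),np.cos(T[2])]])
manip.hold(.3)
c=manip.calibration("wrist");p,d=manip.capture("wrist")
u,v=np.meshgrid(range(640),range(400))
X=np.linalg.solve(c["camera_matrix"],np.stack([u*d,v*d,d]).reshape(3,-1))
W=c["R"].T@(X-c["t"][:,None]);C=np.vstack([A@(W[:2]-T[:2,None]),W[2]])*1e3
for n,x,yy in(("paddle far",50,-47.5),("far",65,-47.5),("far",80,-47.5),("paddle near",65,47.5),("nose far",-20,-47.5),("nose near",-20,47.5)):
    k=(abs(C[0]-x)<3)&(abs(C[1]-yy)<4)&(C[2]<100);print(n,np.median(C[2][k]) if k.any() else None)
for s in(-1,1):
  k=(abs(C[1]-47.5*s)<12)&(C[2]>26)&(C[2]<36)&(C[0]<-10)
  if k.any(): print("block x",np.percentile(C[0][k],[0.5,99.5]).round())
print(manip.read_clock())
cv2.imwrite("pics/w6.png",p[:,:,::-1])
E
```

```text
57.0 [-0.5  0.9 -0.4]
56.0 [0.6 1.4 0.3]
55.0 [-2.2  1.4  8.2]
54.0 [-8.9  0.6 23.5]
paddle far 62.54202270034016
far 63.061990359484184
far 63.190016066955764
paddle near 79.7663342112483
nose far 60.716476703603874
nose near 94.75701118499668
block x [-346.  -12.]
block x [-348.  -62.]
28.15
```

View pics/w6.png

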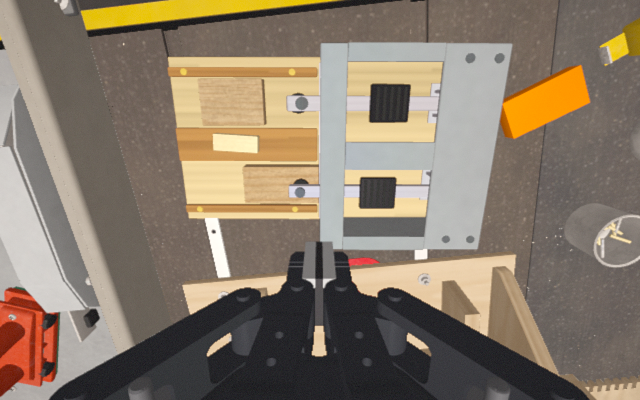

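The far lever is down and level, its foot is on the block, and the near lane and loose items are unchanged. I'll check the block's rear edge at (244,180) and hand in.

```bash
python3 - <<'E'
from h import *
T=np.load("T.npy");c=manip.calibration("wrist")
p=ray(c,244.5,183,.031)
A=np.array([[np.cos(T[2]),np.sin(T[2])],[-np.sin(T[2]),np.cos(T[2])]])
x=(A@(p[:2]-T[:2]))*1e3;print(x)
if abs(x[0]+90)<4: print(manip.close_job())
E
```

```text
[-88.1896468  -43.23894742]
the job is handed in; nothing more can be done
None
```

The long block (far lane) is pushed home against the stop, its clamp lever is pressed down with the rubber foot on the block, and the job was handed in at about 28 s; the first push pass went over the block without moving it.

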